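Roll a bar blank into the V-block

TASK

Roll the round aluminium bar by its side across the steel loading plate until it drops into the V-block, and have it lie down in the V with its end butted against the end stop. Use only the fingertips or the outside of the fingers, pushing it: do not grip it and do not lift it. Leave the coupling, tin, hammer and square where they are, and let go of the bar when it is home.

Things in the scene. Friction and masses are not known exactly. Their poses are not given: they have to be found in the camera images.
- bar: Solid round aluminium bar, 45 mm diameter, 140 mm long, sawn ends, about 0.6 kg. It lies on its side on the loading plate, roughly parallel to the V, and rolls freely, carrying on by itself once pushed. Origin at its centre, on its axis; its x axis runs along it, y and z turn as it rolls. Its centre is 72.5 mm above the bench on the plate, about 58 mm in the V.
- station: Fixed steel V-block, 170 long (x -170 to 0), 76 wide (y -38 to 38), 50 mm high, with a 90 degree V along its top, 48 mm wide at the mouth, open at the -x end; the end stop is at x 0. Origin at bench level under the V's centre line, at the stop's face. x runs along the V to the stop, y is the rolling direction from the plate to the V-block, z up. A bar fully home has its centre at x -70, y 0, z 58.
- stop (a point): Point on the face of the end stop, on the V's centre line, 58 mm above the bench: an upright steel plate at the +x end of the V, 10 mm thick, 44 mm wide (y -22 to 22), its top 76 mm above the bench. The bar's end is to butt on this face. The lightly oiled bar slides along the V at 2 to 4 N, with up to 15 N to start it if the finger also bears down. Axes as the V-block's.
- plate (a point): Centre of the top of the loading plate: flat, level, rimless steel, 300 mm along x by 235 mm along y, fixed on timber packing, 50 mm above the bench, level with the V-block's top and 1 mm from its side (V-block's x -235 to 65, y -274 to -39). The bar starts on it 120 to 190 mm from the V's centre line, its end 20 to 40 mm short of the stop's face plane. Axes as the V-block's.
- coupling: Bystander: upright steel pipe coupling (short tube), 43 mm diameter, 38 mm high, standing on the loading plate near the corner beside the stop. Origin at the centre of its underside. Not to be disturbed.
- tin: Bystander: white tin, 66 mm diameter, 105 mm high, standing on the bench beyond the end of the V-block. Origin at the centre of its underside. Not to be disturbed.
- hammer: Bystander: hammer, 280 mm long, lying on the bench on the far side of the V-block from the plate. Not to be disturbed.
- square: Bystander: try square, 130 mm by 75 mm, 14 mm high, lying on the bench behind the loading plate, on the side away from the V-block. Not to be disturbed.
Mind the look-alikes: they are no part of the job. Leave any blue, purple or turquoise look-alike of the bar alone.

How it is judged:
By the outcome, as a careful person would: the job done as asked, in the order asked, and still so for the second after the job is handed in, with the robot touching nothing.
It also fails if it takes over 42 s, if anything falls off the work surface, if the arm or the gripper's body presses on something with over 40 N, if the wrist force passes 120 N, or if a joint passes its speed limit or range.

ROBOT

A 6-joint arm with a two-finger parallel gripper is mounted at the origin on the work surface. World frame = base frame: x ahead of the robot, y to its left, z up, the work surface at z = 0. Lengths are in m, angles in degrees, forces in N, time in s.
With the tool pointing down it reaches from about 0.3 to 0.75 m from the base axis. Payload 8.5 kg.
Tool frame: the origin (TCP) lies on the centre line of the jaws, within the pads' length; the fingertips stand 22 mm ahead of it and the grasp point (between the pads) lies 3 mm ahead of it (env.tip_reach is the distance from the TCP to the fingertips, in m); y points along the fingers, z is the direction in which the jaws open and shut, and the axes are right-handed (so a half turn about y gives the same grasp; the last joint's range is limited). The gripper opens to 85 mm and grips with 20 to 120 N. Pads are 22 mm wide; open, the fingers measure 114 mm over their backs; the gripper's body (76 mm by 85 mm) begins 54 mm behind the grasp point. The pads swing forward as they close: fully open they stand 13 mm farther back than shut.
Start: joints at [56.763, 21.807, 74.336, -0, 83.858, -12.336], TCP at [0.196, 0.514, 0.253] pointing down, gripper open.
Joint ranges: [-178.18, 178.18], [-50.72, 133.34], [12.68, 142.11], [-81.47, 261.47], [9.98, 163.14], [-165.26, 165.26]. Speed limits (degrees/s): [136.94, 136.94, 180, 180, 180, 180].

INTERFACE

Orientations are given as a 3x3 rotation matrix whose columns are the frame's x, y, z axes.
In Python, from rig import env, get_image gives the robot as it stands. The module is installed in compiled form; this text tells all that it offers.
- The arm moves only by the tool carry_out, never from a script. Its argument "targets" is a list that holds one entry, the list of rows, each a list of 7 numbers: the closure, from 0 (fully open) to 1 (shut), then the shift along the world's x, y, z in mm, then the turn, a rotation vector about the world's x, y, z in degrees. In form: [[[claw, dx, dy, dz, ax, ay, az], ...]]. A call has 1 to 20 rows; each row is the pose to reach, as a shift and turn from the pose commanded when the call began; what a row does not reach only later rows make up. A row lasts 1/12 s, in which the tool goes at most 41.7 mm and 7.16 degrees, less where a joint would pass 70% of its speed; a pose out of reach is approached as far as the arm can. A call with a gripper value outside its range is refused whole. The fingers move at their own pace and stop on an object; "squeeze" is the grip in N (left out, the last holds). Time passes only in rows, so rows that repeat a pose let the fingers close. It gives the time, the measured TCP pose, the force and the opening at its end, in the units of the state.
- env.observe(): the state, without advancing time (a new reading comes with each control period).
- get_image(name): name is "scene" or "side" or "wrist"; returns a dict with "img" (384x512x3 uint8, red, green, blue), "fx", "fy", "cx", "cy" (pixels), "rvec" (rotation vector, rad) and "tvec" (3), from world to camera coordinates, as OpenCV has them. Camera axes: x right, y down, z forward; pixel columns grow to the right and rows downward; lengths in m; the calibration is good to about 2 mm. A picture is of the moment at which its call begins. There is no depth.
- env.close_job(): hands the job in, once; it reports no verdict.
The state is a dict: "time_s": time; "q": joint angles; "qvel": joint speeds; "joint_efforts": joint torques, N m; "position": TCP position; "tool_rot": TCP orientation; "ft_force": force on the tool from outside, world axes, zero at the start; "wrist_torque": the same for the moment, N m; "grip_width": finger opening in m.
Only numpy, scipy, OpenCV 4.12 (cv2) and the standard library are available. Lean on these libraries where they do the work, as an engineer would, in place of code of your own. Each camera call takes 0.05 s, during which the arm holds its last target.

## Working session

There is one attempt and no reset: what is moved stays moved. The work goes in short steps, Python scripts to look and compute and a tool call to move; the robot and the scene stay as the last step left them, time stands still between calls to the robot, and variables do not carry over. Pictures are saved under pics/ and viewed, and the job is handed in when it is done.

Besides the shell and the picture viewer there is one more tool, called after "Emit:" by a JSON object that holds its "name" and its "arguments", one argument or row to a line. carry_out: Moves the arm, as the interface text tells. Its arguments: {"type":"object","properties":{"targets":{"type":"array"},"squeeze":{"type":"number"}},"required":["targets"]}

```bash
mkdir -p pics; python3 - <<'E'
from rig import env,get_image
import cv2
for n in ["scene","side","wrist"]:
    d=get_image(n); cv2.imwrite(f"pics/{n}0.png",d["img"][:,:,::-1]); print(n,d["fx"],d["cx"],d["cy"],d["rvec"],d["tvec"])
o=env.observe(); print(o, env.tip_reach)
E
```

```text
scene 487.69225683559796 249.01110684388942 183.6115070313358 [ 2.42561953  0.72983514 -0.22631118] [-0.48014872 -0.22290197  1.65344133]
side 407.7838580544615 261.73647047524645 182.72499831724704 [ 2.12997408 -0.61516527  0.33689346] [-0.48534975  0.23129119  0.73393852]
wrist 281.69889429556156 254.8235562056019 195.70607901686526 [-2.36679169 -1.63047222 -0.25444872] [-0.54914225 -0.03943562  0.37968076]
{'time_s': 0.15, 'q': array([ 5.67632406e+01,  2.18323669e+01,  7.43722533e+01,  9.46451536e-04,
        8.38583320e+01, -1.23344437e+01]), 'qvel': array([-0.03668221, -0.10014162, -0.06259367,  0.08670316, -0.07569395,
       -0.06024832]), 'joint_efforts': array([ 2.63730253e-03, -4.48622847e+01, -2.31344444e+01, -2.17526895e-04,
        3.81039179e-03,  2.21359494e-05]), 'position': array([0.19610138, 0.51363912, 0.25286618]), 'tool_rot': array([[ 9.34189344e-01, -6.15946263e-04,  3.56777087e-01],
       [-3.56777531e-01, -9.09982702e-04,  9.34188935e-01],
       [-2.50749206e-04, -9.99999396e-01, -1.06985193e-03]]), 'ft_force': array([-0.09672176,  0.21016695, -0.37852318]), 'wrist_torque': array([-0.04346618,  0.05523191,  0.00640071]), 'grip_width': 0.08535995331503385} 0.022
```

View pics/scene0.png

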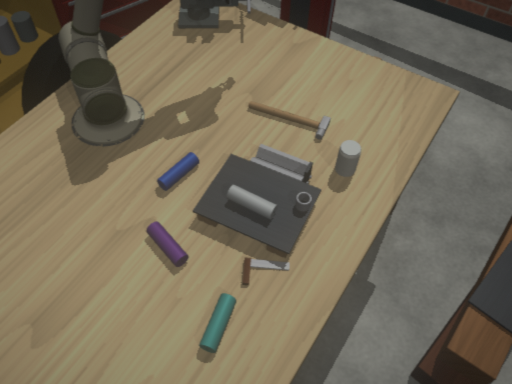

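View pics/side0.png

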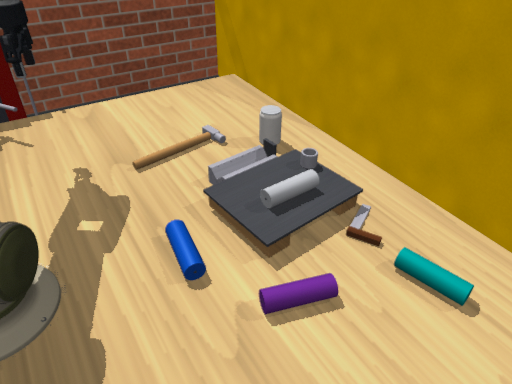

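View pics/wrist0.png

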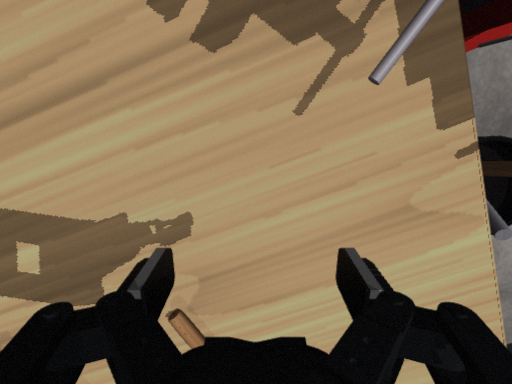

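The grey bar lies on the dark plate, around (250,202) in the scene view and (291,188) in the side view. The V-block is above it and the coupling is at (303,202). I'll zoom in to measure.

```bash
python3 - <<'E'
import cv2
a=cv2.imread("pics/scene0.png")[135:260,180:340]; cv2.imwrite("pics/sc_z.png",cv2.resize(a,None,fx=4.8,fy=4.8,interpolation=cv2.INTER_CUBIC))
a=cv2.imread("pics/side0.png")[125:255,195:375]; cv2.imwrite("pics/si_z.png",cv2.resize(a,None,fx=4.4,fy=4.4,interpolation=cv2.INTER_CUBIC))
E
```

```text
(no output)
```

View pics/sc_z.png

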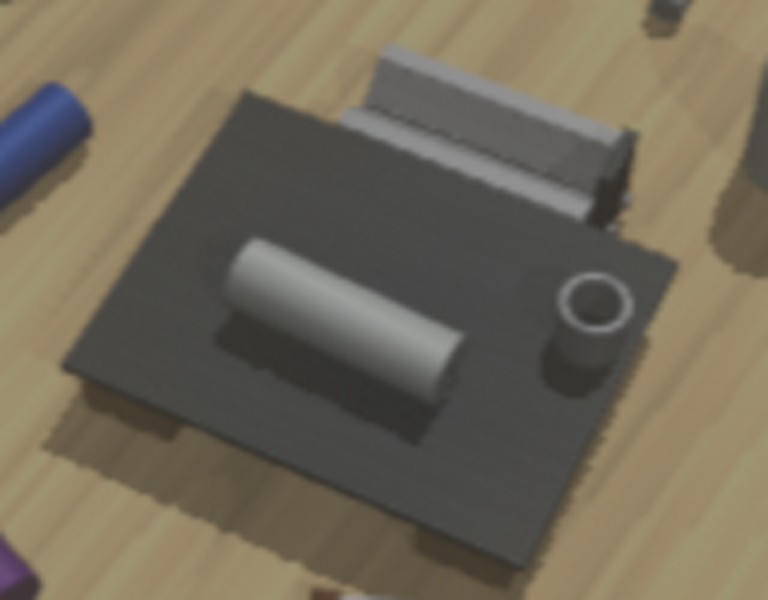

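View pics/si_z.png

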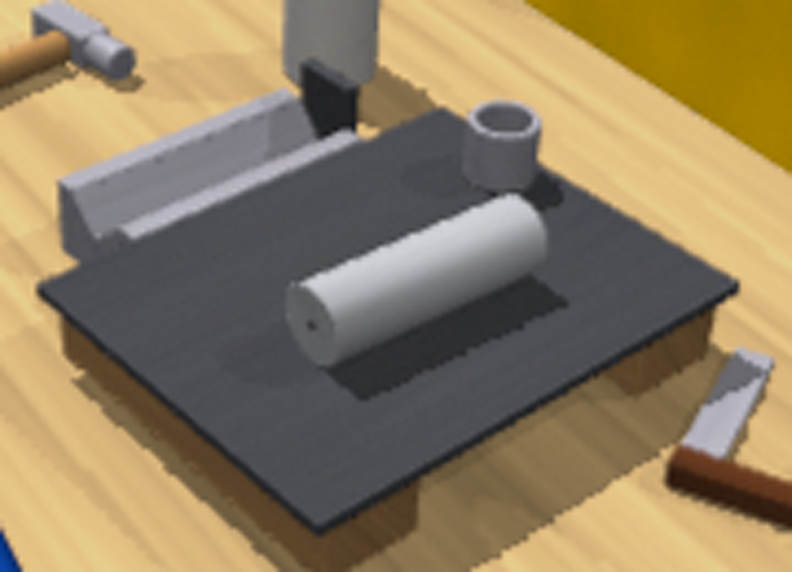

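```bash
cat > h.py <<'E'
import numpy as np,cv2,pickle
from scipy.optimize import least_squares
def cams(names=("scene","side")):
    from rig import get_image
    return {n:get_image(n) for n in names}
def proj(d,P):
    K=np.array([[d["fx"],0,d["cx"]],[0,d["fy"],d["cy"]],[0,0,1.]])
    return cv2.projectPoints(np.asarray(P,float).reshape(-1,1,3),np.array(d["rvec"]),np.array(d["tvec"]),K,None)[0].reshape(-1,2)
def S2W(st,P):
    c,s=np.cos(st[2]),np.sin(st[2]); P=np.asarray(P,float)
    return P@np.array([[c,-s,0],[s,c,0],[0,0,1]]).T+[st[0],st[1],0]
def cyl(b,zc,L=.14,r=.0225):
    t=np.linspace(0,2*np.pi,40); 
    pts=[]
    for e in(-L/2,L/2):
        pts.append(np.c_[np.full(40,e),r*np.cos(t),zc+r*np.sin(t)])
    return S2W(b,np.vstack(pts))
def hull(d,P): return cv2.convexHull(proj(d,P).astype(np.float32))
def fitcyl(C,pts,zc,b0):
    def f(b): 
        return np.concatenate([[cv2.pointPolygonTest(hull(C[n],cyl(b,zc)),(float(u),float(v)),True) for u,v in pts[n]] for n in pts])
    return least_squares(f,b0,diff_step=1e-3,x_scale=[.01,.01,.1])
def rel(st,p):
    d=np.array(p[:2])-st[:2]; c,s=np.cos(st[2]),np.sin(st[2]); return np.array([c*d[0]+s*d[1],-s*d[0]+c*d[1]])
E
python3 - <<'E'
from h import *
C=cams()
sc=lambda a:np.array(a,float)/4.8+[180,135]; si=lambda a:np.array(a,float)/4.4+[195,125]
cor=np.array([[-235,-39,50],[65,-39,50],[65,-274,50],[-235,-274,50]])/1e3
obs={"scene":sc([(245,92),(678,263),(525,566),(65,366)]),"side":si([(40,290),(445,110),(738,285),(320,524)])}
def f(st,ns): return np.concatenate([(proj(C[n],S2W(st,cor))-obs[n]).ravel() for n in ns])
for ns in (["scene"],["side"],["scene","side"]):
    r=least_squares(f,[.45,.1,-1.],args=(ns,)); print(ns,r.x[:2],np.degrees(r.x[2]),np.abs(r.fun).max())
st=r.x
pts={"scene":sc([(255,238),(360,283),(463,333),(437,404),(330,352),(222,305),(232,260)]),
"side":si([(300,284),(400,241),(510,195),(540,208),(548,240),(440,307),(330,365),(298,340),(287,300)])}
b0=np.r_[S2W(st,[[-.1,-.15,0]])[0][:2],st[2]]
for ns in (["scene"],["side"],["scene","side"]):
    r=fitcyl(C,{n:pts[n] for n in ns},.0725,b0); b=r.x; print(ns,b[:2],np.degrees(b[2]-st[2]),rel(st,b),np.abs(r.fun).max())
np.save("st.npy",st);np.save("b.npy",b)
# coupling top rim centre
from itertools import product
cp={"scene":sc([(595,305)]),"side":si([(505,122)])}
g=lambda p:np.concatenate([(proj(C[n],[[p[0],p[1],.088]])-cp[n]).ravel() for n in cp])
r=least_squares(g,st[:2]); print("coupling",rel(st,r.x),r.fun)
print("origin",st[:2],"xaxis",np.cos(st[2]),np.sin(st[2]))
for n in C:
    im=C[n]["img"][:,:,::-1].copy()
    im=cv2.resize(im,None,fx=4,fy=4)
    for P,col in((cyl(b,.0725),(0,0,255)),):cv2.polylines(im,[(hull(C[n],P)*4+1.5).astype(int)],True,col,1)
    V=[[-170,-38,50],[0,-38,50],[0,38,50],[-170,38,50]]
    cv2.polylines(im,[(proj(C[n],S2W(st,np.array(V)/1e3))*4+1.5).astype(int)],True,(0,255,0),1)
    V=[[0,-22,76],[0,22,76],[0,22,50],[0,-22,50]]
    cv2.polylines(im,[(proj(C[n],S2W(st,np.array(V)/1e3))*4+1.5).astype(int)],True,(0,255,255),1)
    cv2.polylines(im,[(proj(C[n],S2W(st,cor))*4+1.5).astype(int)],True,(255,255,0),1)
    x,y={"scene":(720,540),"side":(780,480)}[n]; cv2.imwrite(f"pics/ov_{n}.png",im[y:y+540,x:x+720])
E
```

```text
['scene'] [0.6897304  0.13837332] 7.023383436433211 1.109498509841245
['side'] [0.68546047 0.13679437] 6.911101459644456 1.403969055684854
['scene', 'side'] [0.68764292 0.13826153] 6.950054766204627 1.7766506703169114
['scene'] [ 0.61913235 -0.05481152] -2.391899982941519 [-0.09136979 -0.18336429] 0.587316070963113
['side'] [ 0.61879826 -0.05488891] -2.7288895795889396 [-0.09171078 -0.18340069] 1.5893478406871737
['scene', 'side'] [ 0.61889126 -0.05483201] -2.5853077530046384 [-0.09161158 -0.18335546] 1.5720948516612425
coupling [ 0.03654565 -0.11755208] [-0.77270322 -0.55671752  0.72227034 -0.9969274 ]
origin [0.68764292 0.13826153] xaxis 0.9926520090978975 0.12100408602153706
```

View pics/ov_scene.png

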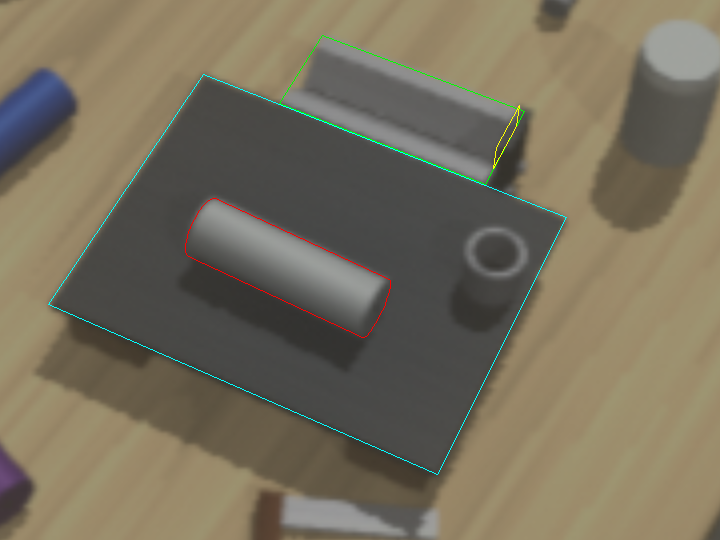

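View pics/ov_side.png

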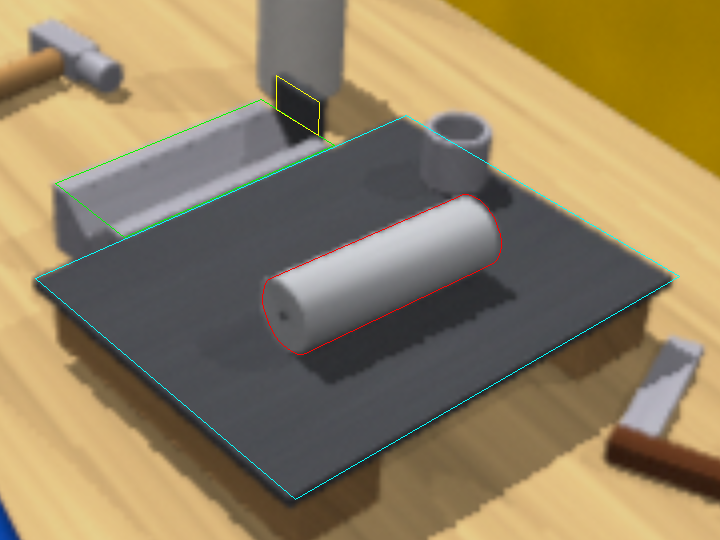

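Both camera fits agree to about 2 mm. In the station frame the bar is at x -92, y -183 and 2.6° off parallel. My plan is to open the jaws along the V so both fingertips push the bar's side squarely. First I move to a hover behind the bar.

Emit:
{"name": "carry_out", "arguments": {
  "targets": [
    [[0,25,-35,0,0,0,-4],[0,50,-70,-5,0,0,-8],[0,75,-105,-10,0,0,-12],[0,100,-140,-15,0,0,-16],[0,120,-175,-20,0,0,-20],[0,145,-210,-25,0,0,-24],[0,170,-245,-30,0,0,-28],[0,195,-280,-35,0,0,-32],[0,220,-315,-40,0,0,-36],[0,240,-350,-45,0,0,-40],[0,265,-385,-50,0,0,-44],[0,290,-420,-55,0,0,-48],[0,315,-455,-60,0,0,-52],[0,340,-490,-65,0,0,-56],[0,365,-525,-75,0,0,-60],[0,385,-560,-85,0,0,-62.2],[0,410,-595,-95,0,0,-62.2],[0,430,-625,-103,0,0,-62.2],[0,430,-625,-103,0,0,-62.2],[0,430,-625,-103,0,0,-62.2]]
  ]
}}

```text
time_s: 1.92
position: [0.6272, -0.1147, 0.1482]
tool_rot: [[0.117, -0.002, 0.993], [-0.993, 0.0, 0.117], [-0.0, -1.0, -0.001]]
ft_force: [0.2, -0.9, 0.2]
grip_width: 0.0852
```

```bash
cat > s.py <<'E'
import sys
from h import *
from rig import env
st=np.load("st.npy"); o=env.observe(); tag=sys.argv[1]
print("t",o["time_s"],"pos",o["position"].round(4),"station",(rel(st,o["position"])*1e3).round(1),"F",o["ft_force"].round(1),"w",round(o["grip_width"],4))
print("zaxis yaw-st",np.degrees(np.arctan2(o["tool_rot"][1,2],o["tool_rot"][0,2])-st[2]).round(2),"down",o["tool_rot"][:,1].round(3),"q",o["q"].round(1))
C=cams(); pickle.dump(C,open(f"C{tag}.pkl","wb"))
A=C["scene"]["img"][100:260,170:350];B=C["side"]["img"][80:260,195:375]
A=cv2.resize(A,None,fx=2.2,fy=2.2,interpolation=cv2.INTER_CUBIC);B=cv2.resize(B,None,fx=2.2,fy=2.2,interpolation=cv2.INTER_CUBIC)
H=max(A.shape[0],B.shape[0]);A=cv2.copyMakeBorder(A,0,H-A.shape[0],0,0,0)
cv2.imwrite(f"pics/s{tag}.png",np.hstack([A,B])[:,:,::-1])
E
python3 s.py 1
```

```text
t 1.9167 pos [ 0.6272 -0.1147  0.1482] station [ -90.6 -243.8] F [ 0.2 -0.9  0.2] w 0.0852
zaxis yaw-st -0.26 down [-0.002  0.    -1.   ] q [-21.   35.4  68.5  -0.   76.2 -27.7]
```

View pics/s1.png

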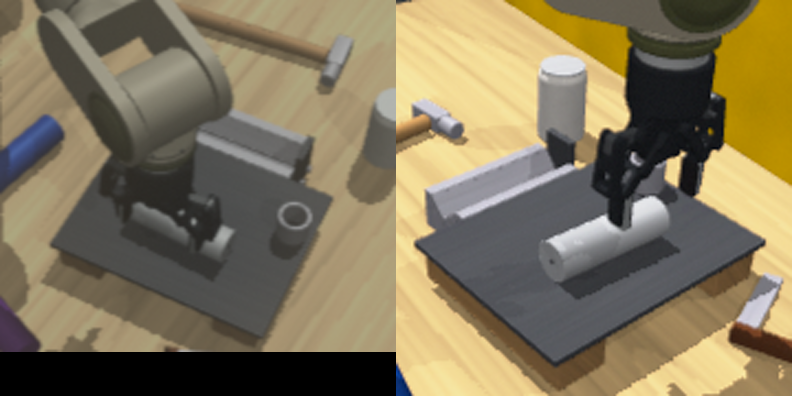

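```bash
python3 - <<'E'
from h import *
C=pickle.load(open("C1.pkl","rb")); st=np.load("st.npy")
for x in(-45,45):
  for z in (126,139):
    for w in (-11,11):
      u=proj(C["side"],S2W(st,[[(-90.6+x)/1e3,(-243.8+w)/1e3,z/1e3]]))[0]; print(x,z,w,((u-[195,80])*2.2+[396,0]).round())
im=C["side"]["img"][100:220,255:355];cv2.imwrite("pics/z1.png",cv2.resize(im,None,fx=5,fy=5,interpolation=cv2.INTER_CUBIC)[:,:,::-1])
E
```

```text
-45 126 -11 [628. 244.]
-45 126 11 [612. 233.]
-45 139 -11 [629. 233.]
-45 139 11 [612. 222.]
45 126 -11 [694. 210.]
45 126 11 [677. 200.]
45 139 -11 [695. 199.]
45 139 11 [679. 189.]
```

View pics/z1.png

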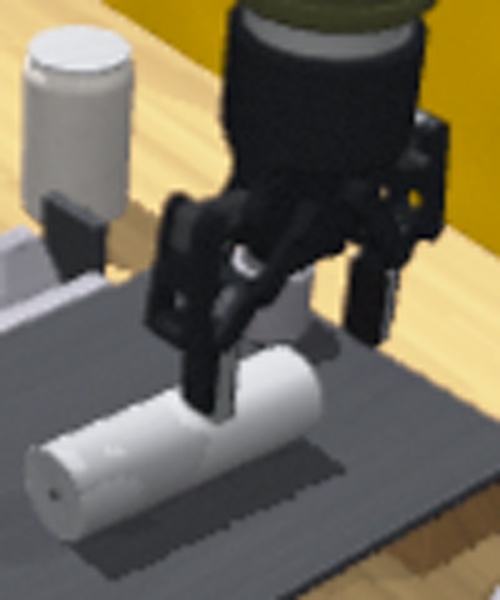

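The open fingertips are about 9 mm ahead of the TCP: the side image matches a tip at z 139 for a TCP at 148. I'll lower to tip height about 58 behind the bar and approach gently.

Emit:
{"name": "carry_out", "arguments": {
  "targets": [
    [[0,0,0,-15,0,0,0],[0,0,0,-30,0,0,0],[0,0,0,-45,0,0,0],[0,0,0,-60,0,0,0],[0,0,0,-75,0,0,0],[0,0,0,-82,0,0,0],[0,0,0,-82,0,0,0],[0,0,0,-82,0,0,0],[0,-0.6,5,-82,0,0,0],[0,-1.2,10,-82,0,0,0]]
  ]
}}

```text
time_s: 2.85
position: [0.6253, -0.1009, 0.0694]
tool_rot: [[0.12, 0.002, 0.993], [-0.993, -0.001, 0.12], [0.001, -1.0, 0.002]]
ft_force: [-0.7, 0.2, 1.0]
grip_width: 0.0852
```

```bash
python3 s.py 2
```

```text
t 2.85 pos [ 0.6253 -0.1009  0.0694] station [ -90.8 -229.8] F [-0.7  0.2  1. ] w 0.0852
zaxis yaw-st -0.06 down [ 0.002 -0.001 -1.   ] q [-19.9  39.8  74.3   0.   65.7 -26.7]
```

View pics/s2.png

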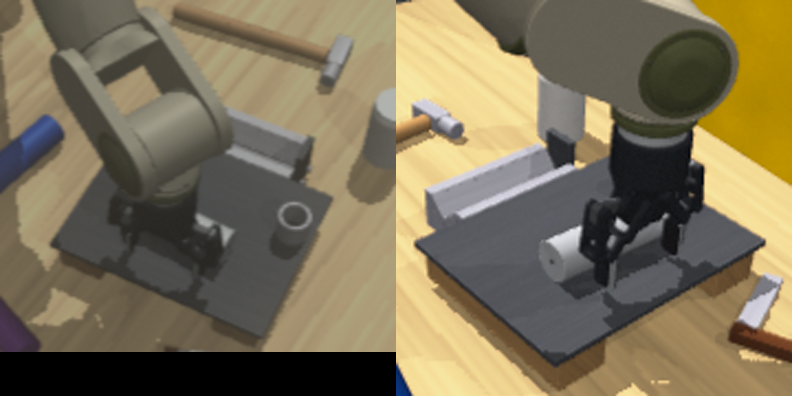

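Fingers are behind the bar and clear of the coupling. Next is the first half of the roll.

Emit:
{"name": "carry_out", "arguments": {
  "targets": [
    [[0,-0.4,3,0,0,0,0],[0,-0.7,6,0,0,0,0],[0,-1.1,9,0,0,0,0],[0,-1.5,12,0,0,0,0],[0,-1.8,15,0,0,0,0],[0,-2.2,18,0,0,0,0],[0,-2.7,22,0,0,0,0],[0,-3.2,26,0,0,0,0],[0,-3.6,30,0,0,0,0],[0,-4.3,35,0,0,0,0],[0,-4.9,40,0,0,0,0],[0,-5.5,45,0,0,0,0],[0,-6.1,50,0,0,0,0],[0,-6.7,55,0,0,0,0],[0,-7.3,60,0,0,0,0],[0,-7.9,65,0,0,0,0],[0,-8.5,70,0,0,0,0],[0,-9.1,75,0,0,0,0],[0,-9.7,80,0,0,0,0],[0,-10.4,85,0,0,0,0]]
  ]
}}

```text
time_s: 4.62
position: [0.6146, -0.0157, 0.0683]
tool_rot: [[0.12, 0.0, 0.993], [-0.993, -0.0, 0.12], [0.0, -1.0, 0.0]]
ft_force: [-0.7, -0.8, -0.2]
grip_width: 0.085
```

```bash
python3 s.py 3
```

```text
t 4.6167 pos [ 0.6146 -0.0157  0.0683] station [ -91.2 -144. ] F [-0.7 -0.8 -0.2] w 0.085
zaxis yaw-st -0.05 down [ 0. -0. -1.] q [-12.5  38.4  77.7   0.   63.9 -19.4]
```

View pics/s3.png

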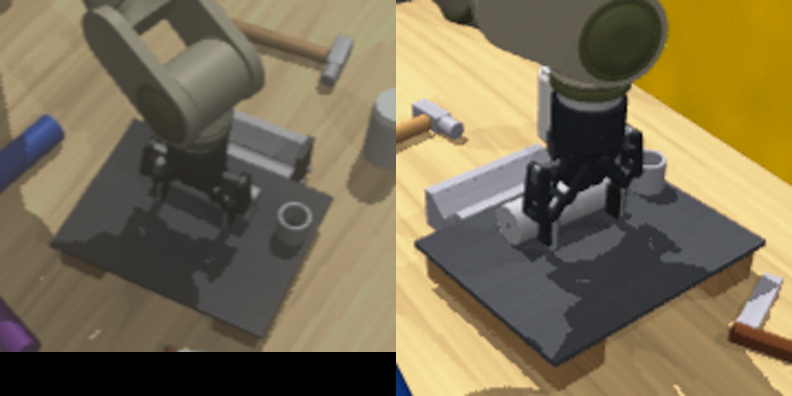

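Emit:
{"name": "carry_out", "arguments": {
  "targets": [
    [[0,-0.6,5,0,0,0,0],[0,-1.2,10,0,0,0,0],[0,-1.8,15,0,0,0,0],[0,-2.4,20,0,0,0,0],[0,-3,25,0,0,0,0],[0,-3.6,30,0,0,0,0],[0,-4.3,35,0,0,0,0],[0,-4.9,40,0,0,0,0],[0,-5.5,45,0,0,0,0],[0,-6.1,50,0,0,0,0],[0,-6.7,55,0,0,0,0],[0,-7.3,60,0,0,0,0],[0,-7.9,65,0,0,0,0],[0,-8.5,70,0,0,0,0],[0,-9.1,75,0,0,0,0],[0,-9.7,80,0,0,0,0],[0,-10.4,85,0,0,0,0],[0,-11,90,0,0,0,0],[0,-11,90,0,0,0,0],[0,-11,90,0,0,0,0]]
  ]
}}

```text
time_s: 6.38
position: [0.6035, 0.0741, 0.0683]
tool_rot: [[0.121, -0.0, 0.993], [-0.993, -0.0, 0.121], [0.0, -1.0, -0.0]]
ft_force: [-0.3, -0.2, 0.8]
grip_width: 0.0854
```

```bash
python3 s.py 4
```

```text
t 6.3833 pos [0.6035 0.0741 0.0683] station [-91.2 -53.5] F [-0.3 -0.2  0.8] w 0.0854
zaxis yaw-st -0.02 down [-0. -0. -1.] q [ -4.1  37.9  78.9  -0.   63.2 -11.1]
```

View pics/s4.png

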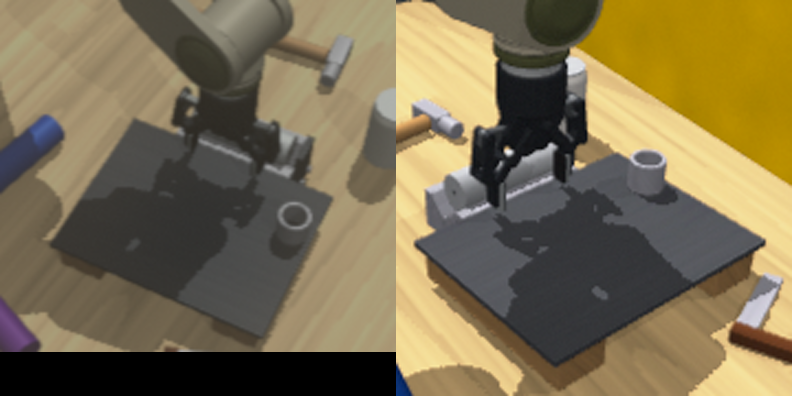

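The bar has dropped into the V. Now I back off, rise, shut the jaws and move beyond the open end of the V.

Emit:
{"name": "carry_out", "arguments": {
  "targets": [
    [[0,1.2,-10,0,0,0,0],[0,1.8,-15,10,0,0,0],[0,1.8,-15,35,0,0,0],[0,1.8,-15,65,0,0,0],[1,-20,0,90,0,0,0],[1,-50,10,90,0,0,0],[1,-80,20,90,0,0,0],[1,-110,30,90,0,0,0],[1,-130,37.5,90,0,0,0],[1,-130,37.5,90,0,0,0],[1,-130,37.5,90,0,0,0],[1,-130,37.5,90,0,0,0]]
  ]
}}

```text
time_s: 7.48
position: [0.4747, 0.1106, 0.159]
tool_rot: [[0.119, 0.002, 0.993], [-0.993, -0.0, 0.119], [0.0, -1.0, 0.002]]
ft_force: [-0.2, -0.3, 0.2]
grip_width: -0.0001
```

```bash
python3 s.py 5; python3 -c "
from h import *
C=pickle.load(open('C5.pkl','rb'))
cv2.imwrite('pics/z5.png',cv2.resize(C['side']['img'][120:220,185:305],None,fx=6,fy=6,interpolation=cv2.INTER_CUBIC)[:,:,::-1])"
```

```text
t 7.4833 pos [0.4747 0.1106 0.159 ] station [-214.7   -1.7] F [-0.2 -0.3  0.2] w -0.0001
zaxis yaw-st -0.09 down [ 0.002 -0.    -1.   ] q [-0.8 21.2 92.8 -0.  66.  -7.7]
```

View pics/s5.png

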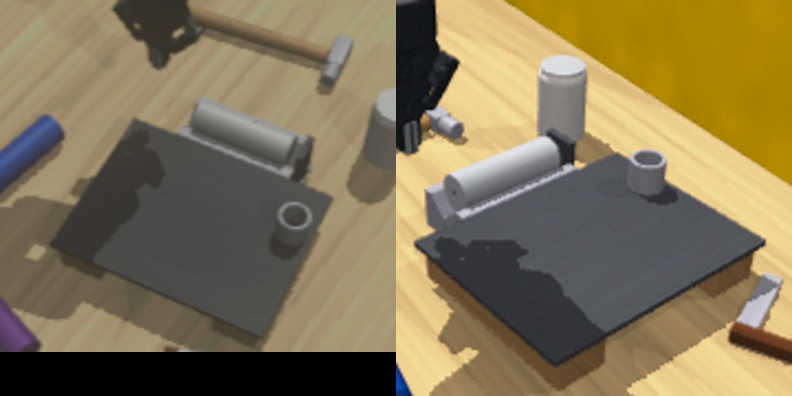

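View pics/z5.png

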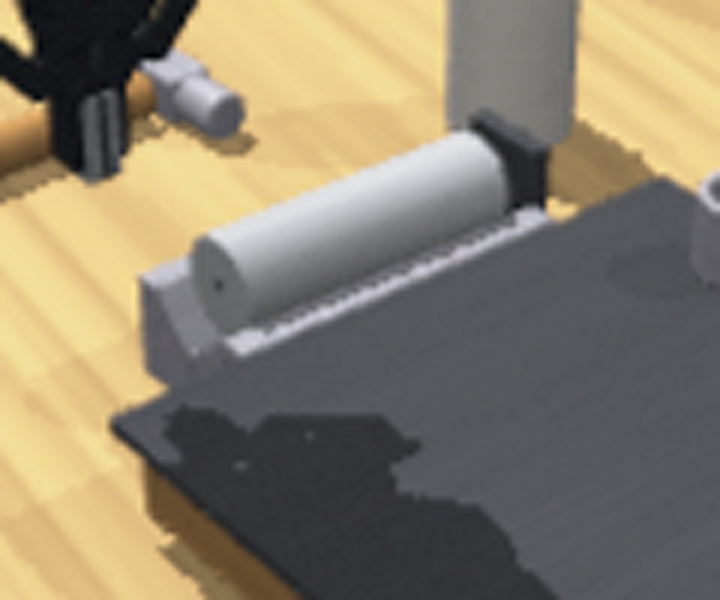

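```bash
python3 - <<'E'
from h import *
C=pickle.load(open("C5.pkl","rb")); st=np.load("st.npy")
si=lambda a:np.array(a,float)/6+[185,120]
p=si([(218,285)])[0]
for lab,n,uv,z in(("bar -x end centre dot","side",p,.058),("hammer handle end","scene",(249,105),.015),("hammer head","scene",(322,128),.015),("handle end side","side",(137,163),.015)):
    d=C[n]; r=least_squares(lambda q:(proj(d,[[q[0],q[1],z]])-uv).ravel(),st[:2]); print(lab,(rel(st,r.x)*1e3).round(1))
# stop face top edge ends seen in side zoom
print((proj(C["side"],S2W(st,np.array([[0,-22,76],[0,22,76],[0,-22,50]])/1e3))-[185,120])*6)
E
```

```text
bar -x end centre dot [-156.2    0.2]
hammer handle end [-291.2  203.4]
hammer head [-28.6 217.4]
handle end side [-287.2  213.3]
[[537.20015078 150.9368876 ]
 [473.04891206 111.6455123 ]
 [535.15199131 201.31245514]]
```

The bar lies seated in the V about 16 mm short of the stop, and the hammer is well away at y ≈ +210. I'll lower at the open end and push along the V.

Emit:
{"name": "carry_out", "arguments": {
  "targets": [
    [[1,0,0,-20,0,0,0],[1,0,1,-40,0,0,0],[1,0,1,-60,0,0,0],[1,0,1,-75,0,0,0],[1,0,1,-82,0,0,0],[1,0,1,-82,0,0,0],[1,5,1.6,-82,0,0,0],[1,10,2.2,-82,0,0,0],[1,15,2.8,-82,0,0,0],[1,20,3.4,-82,0,0,0],[1,25,4,-82,0,0,0],[1,30,4.7,-82,0,0,0],[1,34,5.1,-82,0,0,0],[1,37,5.5,-82,0,0,0],[1,40,5.9,-82,0,0,0],[1,42,6.1,-82,0,0,0],[1,44,6.4,-82,0,0,0],[1,46,6.6,-82,0,0,0],[1,46,6.6,-82,0,0,0]]
  ]
}}

```text
time_s: 9.17
position: [0.5195, 0.1179, 0.0762]
tool_rot: [[0.12, -0.001, 0.993], [-0.993, -0.0, 0.12], [-0.0, -1.0, -0.001]]
ft_force: [-1.8, 0.0, 0.9]
grip_width: 0.0002
```

```bash
python3 s.py 6; python3 -c "
from h import *
C=pickle.load(open('C6.pkl','rb'))
cv2.imwrite('pics/z6.png',cv2.resize(C['side']['img'][120:220,185:305],None,fx=6,fy=6,interpolation=cv2.INTER_CUBIC)[:,:,::-1])"
```

```text
t 9.1667 pos [0.5195 0.1179 0.0762] station [-1.694e+02  1.000e-01] F [-1.8  0.   0.9] w 0.0002
zaxis yaw-st -0.05 down [-0.001 -0.    -1.   ] q [ 0.  31.5 91.3 -0.  57.3 -6.9]
```

View pics/z6.png

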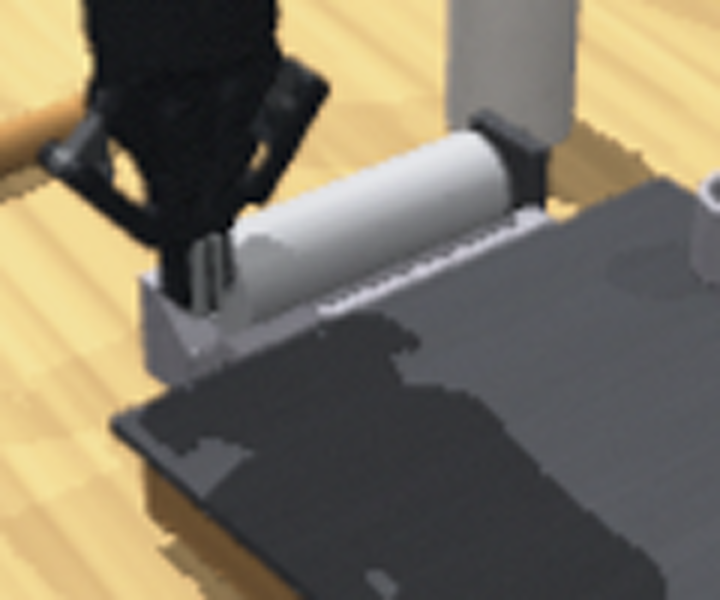

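Light contact (1.8 N). I'll raise the finger slightly for linkage clearance over the bar and push on in small steps.

Emit:
{"name": "carry_out", "arguments": {
  "targets": [
    [[1,-1,-0.1,3,0,0,0],[1,1,0.1,3,0,0,0],[1,3,0.4,3,0,0,0],[1,5,0.6,3,0,0,0],[1,7,0.9,3,0,0,0],[1,9,1.1,3,0,0,0],[1,11,1.3,3,0,0,0],[1,12,1.5,3,0,0,0],[1,13,1.6,3,0,0,0]]
  ]
}}

```text
time_s: 10.02
position: [0.5327, 0.1195, 0.0793]
tool_rot: [[0.12, -0.0, 0.993], [-0.993, -0.0, 0.12], [0.0, -1.0, -0.0]]
ft_force: [-5.0, -2.0, 2.3]
grip_width: 0.0001
```

```bash
python3 s.py 7; python3 -c "
from h import *
C=pickle.load(open('C7.pkl','rb'))
cv2.imwrite('pics/z7.png',cv2.resize(C['side']['img'][120:220,185:305],None,fx=6,fy=6,interpolation=cv2.INTER_CUBIC)[:,:,::-1])"
```

```text
t 10.0167 pos [0.5327 0.1195 0.0793] station [-1.561e+02  1.000e-01] F [-5.  -2.   2.3] w 0.0001
zaxis yaw-st -0.05 down [-0. -0. -1.] q [ 0.2 32.2 89.  -0.  58.8 -6.7]
```

View pics/z7.png

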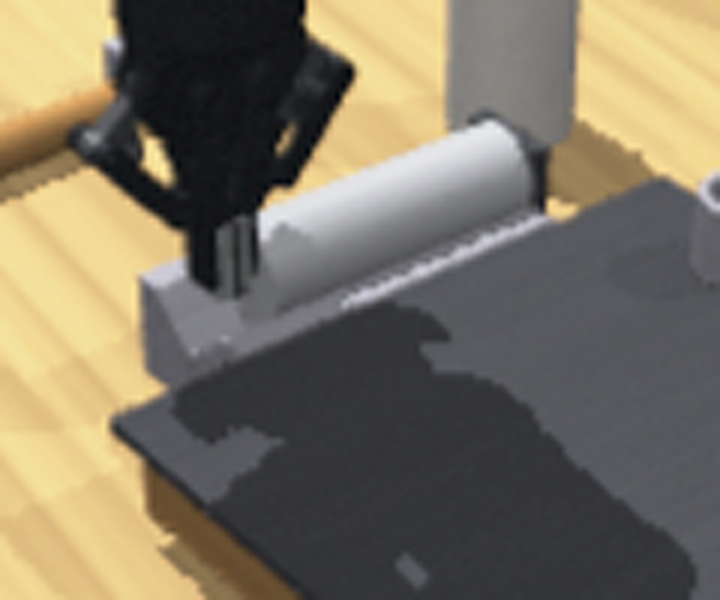

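Emit:
{"name": "carry_out", "arguments": {
  "targets": [
    [[1,0.7,0.1,0,0,0,0],[1,1.4,0.2,0,0,0,0],[1,2,0.2,0,0,0,0]]
  ]
}}

```text
time_s: 10.37
position: [0.5331, 0.1196, 0.0792]
tool_rot: [[0.12, -0.004, 0.993], [-0.993, -0.0, 0.12], [-0.0, -1.0, -0.004]]
ft_force: [-11.8, -2.3, 7.6]
grip_width: 0.0002
```

Emit:
{"name": "carry_out", "arguments": {
  "targets": [
    [[1,0.7,0.1,0,0,0,0],[1,1.4,0.2,0,0,0,0],[1,2,0.2,0,0,0,0],[1,2,0.2,0,0,0,0]]
  ]
}}

```text
time_s: 10.7
position: [0.5332, 0.1197, 0.079]
tool_rot: [[0.121, -0.009, 0.993], [-0.993, -0.001, 0.121], [-0.0, -1.0, -0.009]]
ft_force: [-18.8, -4.1, 11.8]
grip_width: 0.0002
```

```bash
python3 s.py 8; python3 -c "
from h import *
C=pickle.load(open('C8.pkl','rb'))
cv2.imwrite('pics/z8.png',cv2.resize(C['side']['img'][120:220,185:305],None,fx=6,fy=6,interpolation=cv2.INTER_CUBIC)[:,:,::-1])"
```

```text
t 10.7 pos [0.5332 0.1197 0.079 ] station [-155.5    0.2] F [-18.8  -4.1  11.8] w 0.0002
zaxis yaw-st -0.02 down [-0.009 -0.001 -1.   ] q [ 0.3 32.4 88.5 -0.1 59.5 -6.6]
```

View pics/z8.png

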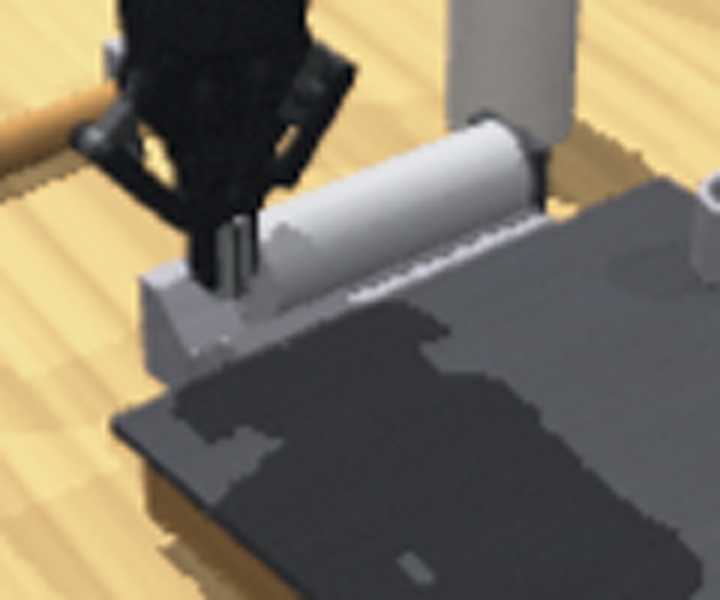

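The push has stalled: 19 N with no motion for about 3.5 mm of command, above the 15 N breakaway. I'll back straight off and check the seat with a clear view.

Emit:
{"name": "carry_out", "arguments": {
  "targets": [
    [[1,-3,-0.4,0,0,0,0],[1,-8,-1,0,0,0,0],[1,-20,-2.4,0,0,0,0],[1,-40,-4.8,0,0,0,0],[1,-60,-7.2,20,0,0,0],[1,-80,-9.6,50,0,0,0],[1,-80,-9.6,80,0,0,0],[1,-80,-9.6,80,0,0,0]]
  ]
}}

```text
time_s: 11.47
position: [0.4586, 0.1103, 0.1643]
tool_rot: [[0.12, 0.011, 0.993], [-0.993, 0.0, 0.12], [0.001, -1.0, 0.011]]
ft_force: [1.8, 0.0, 0.7]
grip_width: -0.0004
```

```bash
python3 s.py 9; python3 -c "
from h import *
C=pickle.load(open('C9.pkl','rb'))
a=cv2.resize(C['side']['img'][125:205,205:290],None,fx=9,fy=7,interpolation=cv2.INTER_CUBIC)
cv2.imwrite('pics/z9.png',a[:,:,::-1])
a=cv2.resize(C['scene']['img'][135:195,240:325],None,fx=9,fy=9,interpolation=cv2.INTER_CUBIC)
cv2.imwrite('pics/y9.png',a[:,:,::-1])"
```

```text
t 11.4667 pos [0.4586 0.1103 0.1643] station [-230.8    0. ] F [1.8 0.  0.7] w -0.0004
zaxis yaw-st -0.05 down [ 0.011  0.    -1.   ] q [-0.9 19.2 95.   0.  65.2 -7.8]
```

View pics/z9.png

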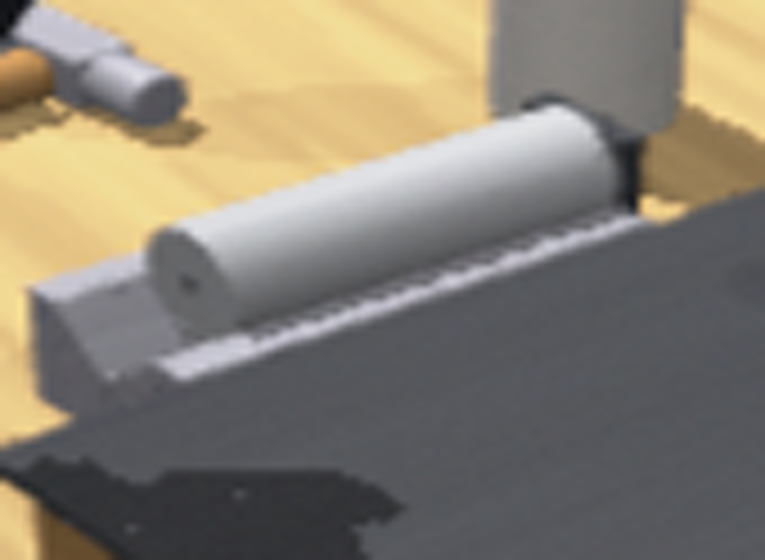

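View pics/y9.png

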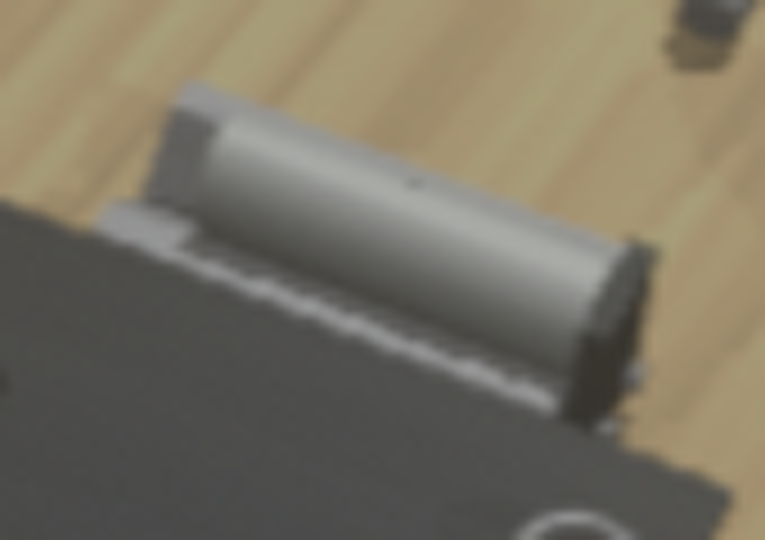

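```bash
python3 - <<'E'
from h import *
C=pickle.load(open("C9.pkl","rb")); st=np.load("st.npy"); d=C["side"]
def at(uv,z): return (rel(st,least_squares(lambda q:(proj(d,[[q[0],q[1],z]])-uv).ravel(),st[:2]).x)*1e3).round(1)
s=lambda u,v:np.array([(u+.0)/9+205,v/7+125])
print("dot",at(s(188,282),.058)); print("V far corner top(-170,38)",at(s(35,292),.05),"V near mouth/side corner(-170,-38?)",at(s(183,379),.05),"mouth edge(-170,-24)",at(s(155,362),.05))
print("near top +x end",at(s(655,220),.05))
for lab,b in(("home",-70),("short3",-73)):
    w=S2W(st,[[b/1e3,0,0]])[0]; 
    for n,(x0,y0,fx,fy) in {"side":(205,125,9,7),"scene":(240,135,9,9)}.items():
        P=cyl(np.r_[w[:2],st[2]],.058); h=hull(C[n],P)[:,0]; h=(h-[x0,y0])*[fx,fy]
        print(lab,n,"xmin",h[h[:,0].argmin()].round(),"xmax",h[h[:,0].argmax()].round(),"ymin",h[h[:,1].argmin()].round())
E
```

```text
dot [-141.4    1.4]
V far corner top(-170,38) [-172.2   32.7] V near mouth/side corner(-170,-38?) [-171.2  -37.5] mouth edge(-170,-24) [-171.2  -24.4]
near top +x end [ -2.  -38.8]
home side xmin [149. 256.] xmax [625. 178.] ymin [556. 103.]
home scene xmin [185. 216.] xmax [622. 256.] ymin [235. 105.]
short3 side xmin [140. 258.] xmax [617. 181.] ymin [549. 105.]
short3 scene xmin [177. 213.] xmax [613. 252.] ymin [227. 102.]
```

The bar's free end measures -141.4 and the V's end -171.2, so it sits 29.8 mm in, against 30 when fully home. In both views its far end meets the stop, and nothing is touching it. Handing in.

```bash
python3 - <<'E'
from h import *
from rig import env
a=pickle.load(open("C5.pkl","rb"));b=pickle.load(open("C9.pkl","rb"))
import cv2
f=cv2.imread("pics/side0.png")[:,:,::-1].astype(int)
for n,(x0,x1,y0,y1) in {"tin":(260,283,105,140),"coupling":(300,320,147,165),"square":(345,385,205,245)}.items():
    print(n,np.abs(f-b["side"]["img"])[y0:y1,x0:x1].mean().round(1))
print(env.close_job())
E
```

```text
tin 12.5
coupling 10.7
square 11.3
the job is handed in; nothing more can be done
None
```

```bash
python3 - <<'E'
import cv2,pickle,numpy as np
b=pickle.load(open("C9.pkl","rb"))["side"]["img"]; f=cv2.imread("pics/side0.png")[:,:,::-1]
for n,(x0,x1,y0,y1) in {"tin":(255,290,100,145),"coupling":(296,324,143,170),"square":(342,388,200,248),"hammerhead":(195,230,120,148),"wall bg":(330,500,20,120),"teal":(390,475,245,305)}.items():
    p,q=[cv2.cvtColor(np.ascontiguousarray(i[y0:y1,x0:x1]),cv2.COLOR_RGB2GRAY).astype(np.float32) for i in(f,b)]
    print(n,np.abs(p-q).mean().round(1),(p.mean()-q.mean()).round(1),np.round(cv2.phaseCorrelate(p,q)[0],2))
E
```

```text
tin 17.1 -17.1 [0.11 0.17]
coupling 11.6 -10.4 [0.09 0.5 ]
square 12.3 -12.3 [ 0.02 -0.02]
hammerhead 43.4 23.8 [ 0.24 -0.09]
wall bg 11.1 -11.1 [0.04 0.  ]
teal 12.4 -12.4 [ 0.02 -0.03]
```

The bar is lying in the V with its end against the stop, and the job was handed in at about 11.5 s with the robot touching nothing. I rolled it in with both open fingertips pushing its side. Then I shut the jaws and pushed its free end along the V with the outside of a finger. It was never gripped or lifted.

- **Against the stop:** the last push stalled at about 19 N with no further movement, above the 15 N it can take to start the bar. After I backed off, the free end measured 29.8 mm in from the V's open end, against 30 mm when fully home. Both camera views showed the far end meeting the stop.
- **Calibration:** in absolute terms the free end read -141.4 mm instead of -140. The V's end was off by about the same amount, so this is camera error of about 1–2 mm.
- **Bystanders:** I compared before and after pictures only after handing in. They showed an overall brightness change of about 10–17 grey levels, which was also there on the bare wall. Apparent shifts in the tin, hammer and square were under 0.3 pixel.
- **Less certain:** the coupling showed an apparent 0.5 pixel shift. I put this down to shadow, because the planned path kept the fingers about 40 mm from it.

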